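# Lay the scraper and tweezers back in the tool tray

### The job

Put these two tools away in the grey tool tray: lay the brass scraper flat in the blue-lined compartment and the black tweezers flat in the red-lined compartment. Each should lie on the compartment's floor, wholly inside and straight along its length; which way round it points does not matter.

Things in the scene. Friction and masses are not known exactly. Their poses are not given: they have to be found in the camera images.
- scraper_mid (a point): Brass-coloured flat scraper, a plain bar 150 mm long, 14 mm wide, 8 mm thick, about 30 g, lying loose and flat on the teal cutting mat (top 3 mm above the bench, z = 0.003) in a row of four tools. The point is its centre, 4 mm above its underside; its x axis runs along its length, z up. Best gripped across its width at the centre.
- tweezers_mid (a point): Black tweezers lying loose and flat on the mat (top at z = 0.003) in the same row, 130 mm long, 12 mm wide at the middle, 8 mm thick, about 18 g, rigid. (The pale steel tweezers and the red screwdriver in the row are not part of the job.) The point is the centre, 4 mm above the underside; its x axis runs along the length, z up. Best gripped across the width at the centre.
- blue_slot (a point): Centre of the floor of the blue-lined compartment of the grey tool tray (254 x 176 mm, 18 mm high, fixed to the bench, with a reel and a small black box in its third, unlined bin). The compartment is 186 mm long and 56 mm wide inside; the floor is 7 mm above the bench and the walls, 4 mm thick, stand 11 mm above the floor. The middle 52 mm of both long walls is cut down to floor level to make room for fingers. x axis along the compartment's length, y across, z up.
- red_slot (a point): Centre of the floor of the red-lined compartment of the same tray, which lies at right angles to the blue one. 168 mm long and 56 mm wide inside; floor 7 mm above the bench, walls 11 mm above the floor, the same 52 mm finger cut-outs in the middle of both long walls. x axis along the compartment's length, y across, z up.

How it is judged:
By the outcome, as a careful person would: the job done as asked, in the order asked, and still so for the second after the job is handed in, with the robot touching nothing.
It also fails if it takes over 58 s, if anything falls off the work surface, if the arm or the gripper's body presses on something with over 40 N, if the wrist force passes 120 N, or if a joint passes its speed limit or range.

### The arm

A 6-joint arm with a two-finger parallel gripper is mounted at the origin on a cart in front of the work surface, level with it; the furniture and walls round the work are solid. World frame = base frame: x ahead of the robot, y to its left, z up, the work surface at z = 0. Lengths are in mm, angles in rad, forces in N, time in s.
With the tool pointing down it reaches from about 350 to 975 mm from the base axis. Payload 7.1 kg.
Tool frame: the origin (TCP) lies at the very end of the fingers, on their centre line; the grasp point (between the pads) lies 19 mm behind it (ctrl.grasp_offset is the distance from the TCP to the grasp point, in mm); z points along the fingers, y is the line along which they close (so a half turn about z gives the same grasp; the last joint's range is limited). The gripper opens to 88 mm and grips with 3 to 60 N. Pads are 20 mm wide; open, the fingers measure 115 mm over their backs; the gripper's body (75 mm by 178 mm) begins 61 mm behind the grasp point.
Start: joints at [-1.345, 0.423, 1.63, -0, 1.089, -0.019], TCP at [151.496, -606.345, 222.675] pointing down, gripper open.
Joint ranges: [-3, 3], [-0.9, 2.11], [0.09, 2.58], [-1.31, 4.45], [0.11, 2.69], [-2.54, 2.54]. Speed limits (rad/s): [2.39, 2.39, 3.01, 3.14, 3.14, 3.14].

### API

Orientations are given as a rotation vector (axis times angle).
In Python, from workcell import ctrl, viewer, ticket, models gives the robot as it stands.
- The arm moves only by the tool play_rows, never from a script. Its arguments are lists of equal length, an entry for each row: "dp": the shift along the world's x, y, z in mm, a list of three; "yaw": the turn about the world's z in degrees. In form: {"dp": [[tx, ty, tz], ...], "yaw": [yaw, ...]}. A call has 1 to 8 rows; each row shifts and turns the commanded pose from where the row before left it; what a row does not reach is not made up. A row lasts 1/12 s, in which the tool goes at most 41.7 mm and 7.16 degrees, less where a joint would pass 70% of its speed; a pose out of reach is approached as far as the arm can. A call is refused whole if a number of a shift passes 41.7 or a number of a turn 7.16, either way. A call with a gripper value outside its range is refused whole. "gripper" is the closure, from 0 (fully open) to 1 (shut), set as the call begins (left out, the last holds). The fingers move at their own pace and stop on an object; the grip force is fixed at half the most. Time passes only in rows, so rows that do not move let the fingers close. It gives the time, the measured TCP pose, the force, the opening and the grip force at its end, in the units of the state.
- ctrl.get_obs(): the state, without advancing time (a new reading comes with each control period).
- viewer.get_image(name): name is "scene" or "top"; returns a dict with "pixels" (400x640x3 uint8, red, green, blue), "range_z" (400x640 float32, mm along the optical axis (not along the pixel's ray), 0 where there is no reading), "fx", "fy", "cx", "cy" (pixels), "T" (4x4, takes a point from camera to world coordinates). Camera axes: x right, y up, looking along -z (the intrinsics and any distortion apply to the point x, -y, -z); pixel columns grow to the right and rows downward; lengths in mm; the calibration is good to about 2 mm. A picture is of the moment at which its call begins.
- ticket.close_job(): hands the job in; it is judged then, once.
Trained networks look in a picture, given as the dict that the camera call returned (one of the last four; its "shot" number tells which), for a name from the list of things; names that differ only in an ending like _2 or _b are one class to them, and where a whole thing is asked for, a point or a joint stands for the part that bears it (a point fixed in the world has none). Each returns a list of dicts, best first, with "conf" (0 to 1); they miss things now and then, are a little off and sometimes report something else, mostly with a low value. They report only what shows in the picture. A call takes as long as a camera call.
- models.look_for(picture, name): "bbox" ([centre column, centre row, width, height] in pixels, round what is visible of it).
- models.landmark_of(picture, name): "location" ([column, row] in pixels: a listed point, or the origin of a listed thing).
The state is a dict: "t": time; "qpos": joint angles; "qvel": joint speeds; "joint_torque": joint torques, N m; "ee_pos": TCP position; "orientation": TCP orientation; "ft_force": force on the tool from outside, world axes, zero at the start; "moment": the same for the moment, N m; "width": finger opening in mm; "grasp_force": force on a finger pad.
Only numpy, scipy, OpenCV 4.12 (cv2) and the standard library are available. Lean on these libraries where they do the work, as an engineer would, in place of code of your own. Each camera call takes 0.05 s, during which the arm holds its last target. There are 200 camera calls.

## Working session

There is one attempt and no reset: what is moved stays moved. The work goes in short steps, Python scripts to look and compute and a tool call to move; the robot and the scene stay as the last step left them, time stands still between calls to the robot, and variables do not carry over. Pictures are saved under pics/ and viewed, at most 10 in all, crops included, and the job is handed in when it is done.

Besides the shell and the picture viewer there is one more tool, called after "Request:" by a JSON object that holds its "api" and its "payload", one argument or row to a line. play_rows: Moves the arm, as the interface text tells. Its arguments: {"type":"object","properties":{"dp":{"type":"array"},"yaw":{"type":"array"},"gripper":{"type":"number"}},"required":["dp","yaw"]}

```bash
mkdir -p pics; cat > h.py <<'E'
import numpy as np, cv2
from workcell import ctrl, viewer, ticket, models
def ray(p,u,v):
    d=np.array([(u-p['cx'])/p['fx'],-(v-p['cy'])/p['fy'],-1.0]);T=np.array(p['T'])
    return T[:3,3],T[:3,:3]@d
def at_z(p,u,v,z):
    o,d=ray(p,u,v);return o+d*(z-o[2])/d[2]
def depth_pt(p,u,v):
    o,d=ray(p,u,v);return o+d*p['range_z'][int(round(v)),int(round(u))]
def cloud(p):
    v,u=np.mgrid[:400,:640];R=p['range_z']
    d=np.stack([(u-p['cx'])/p['fx'],-(v-p['cy'])/p['fy'],-np.ones(u.shape)],-1)*R[...,None]
    T=np.array(p['T']);return d@T[:3,:3].T+T[:3,3]
def save(p,n): cv2.imwrite('pics/'+n,p['pixels'][:,:,::-1])
E
python3 - <<'E'
from h import *
for n in ['top','scene']:
    p=viewer.get_image(n);save(p,n+'1.png');print(n,p.keys(),np.round(p['T'],2).tolist(),p['fx'])
    for k,z in [('scraper_mid',7),('tweezers_mid',7),('blue_slot',7),('red_slot',7)]:
        for r in models.landmark_of(p,k)[:2]: print(k,r,np.round(at_z(p,*r['location'],z),1),np.round(depth_pt(p,*r['location']),1))
        print(models.look_for(p,k)[:2])
print(ctrl.get_obs())
E
```

```text
top dict_keys(['pixels', 'range_z', 'fx', 'fy', 'cx', 'cy', 'T', 'shot']) [[0.01, 0.99, -0.13, 357.32], [-1.0, 0.01, 0.03, 50.7], [0.03, 0.12, 0.99, 962.15], [0.0, 0.0, 0.0, 1.0]] 394.6297241121335
scraper_mid {'location': [383.5, 211.2], 'conf': 0.6} [ 445.3 -142.2    7. ] [ 444.9 -141.2   11.7]
[{'bbox': [383.1, 209.3, 9.4, 56.0], 'conf': 0.92}]
tweezers_mid {'location': [419.9, 202.2], 'conf': 0.63} [ 468.8 -232.3    7. ] [ 468.7 -232.2    7.4]
tweezers_mid {'location': [204.2, 218.4], 'conf': 0.15} [421.9 291.3   7. ] [421.9 291.2   7.2]
[{'bbox': [418.4, 204.7, 10.4, 49.6], 'conf': 0.62}]
blue_slot {'location': [202.1, 218.2], 'conf': 0.67} [422.3 296.3   7. ] [422.2 295.6   9.7]
[{'bbox': [227.8, 206.2, 87.1, 107.7], 'conf': 0.64}]
red_slot {'location': [236.2, 164.4], 'conf': 0.65} [555.3 219.7   7. ] [555.  219.4   8.6]
[{'bbox': [227.9, 204.9, 91.1, 109.9], 'conf': 0.86}]
scene dict_keys(['pixels', 'range_z', 'fx', 'fy', 'cx', 'cy', 'T', 'shot']) [[-0.83, 0.34, -0.45, -17.6], [-0.56, -0.53, 0.63, 766.48], [-0.02, 0.77, 0.63, 759.96], [0.0, 0.0, 0.0, 1.0]] 478.59737436421864

[... 606 characters left out ...]
't': 0.9, 'qpos': array([-1.34504801e+00,  4.23083734e-01,  1.62990070e+00, -1.31309724e-05,
        1.08857163e+00, -1.89810635e-02]), 'qvel': array([-8.65460152e-04, -2.50793742e-04, -1.55836710e-03,  8.30813401e-05,
       -8.36929902e-04,  1.58608419e-03]), 'joint_torque': array([ 1.19463446e-03, -5.44552338e+01, -2.74052149e+01,  6.43768790e-02,
        1.67357846e-02, -1.59408000e-05]), 'ee_pos': array([ 151.4651038 , -606.36231769,  222.68495026]), 'orientation': array([ 3.11806379e+00,  3.83466299e-01, -1.22454837e-05]), 'ft_force': array([-0.3437381 , -0.60036491,  0.54779928]), 'moment': array([-0.012161  , -0.00410851, -0.02156696]), 'grasp_force': 0.0, 'width': 87.83208913221488}
```

View pics/top1.png

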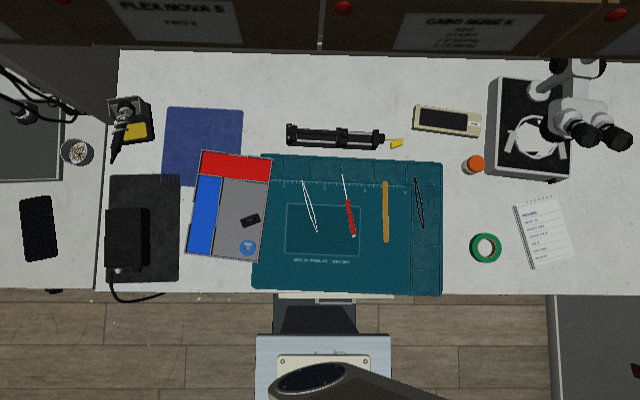

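View pics/scene1.png

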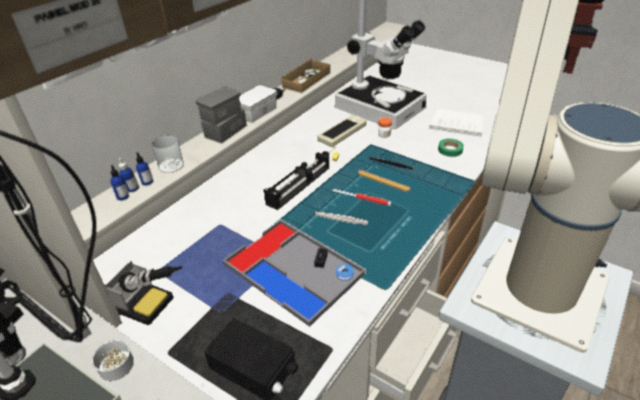

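The top picture shows the scraper at (385,211), the black tweezers at (419,202), the blue compartment at (205,215) and the red one at (236,165). The network agrees with these. The scene picture confirms the layout. Next I get angles from colour masks.

```bash
cat >> h.py <<'E'
def fit(p,mask,z):
    n,l,s,c=cv2.connectedComponentsWithStats(mask.astype(np.uint8))
    i=1+np.argmax(s[1:,4]);v,u=np.nonzero(l==i)
    P=np.array([at_z(p,a,b,z)[:2] for a,b in zip(u,v)],np.float32)
    (c,wh,a)=cv2.minAreaRect(P);m=P.mean(0);w,V=np.linalg.eigh(np.cov((P-m).T));d=V[:,1]
    q=cv2.boxPoints((c,wh,a));e=q[1]-q[0] if np.hypot(*(q[1]-q[0]))>np.hypot(*(q[2]-q[1])) else q[2]-q[1]
    return dict(n=len(u),rect=np.round(c,1),size=np.round(wh,1),rectang=round(np.degrees(np.arctan2(e[1],e[0]))%180,1),mean=np.round(m,1),pca=round(np.degrees(np.arctan2(d[1],d[0]))%180,1))
def masks(p):
    h=cv2.cvtColor(p['pixels'],cv2.COLOR_RGB2HSV).astype(int);H,S,V=h[...,0],h[...,1],h[...,2]
    v,u=np.mgrid[:400,:640];box=lambda a,b,c,d:(u>a)&(u<b)&(v>c)&(v<d)
    return dict(scraper=((H>10)&(H<30)&(S>100)&(V>90)&box(330,410,165,260),11),
      tweezers=((V<60)&box(408,435,165,240),9),
      blue=((H>100)&(H<125)&(S>150)&(V>130)&box(180,262,140,268),7),
      red=(((H<8)|(H>172))&(S>150)&(V>110)&box(180,290,140,200),7))
E
python3 - <<'E'
from h import *
p=viewer.get_image('top')
for k,(m,z) in masks(p).items(): print(k,fit(p,m,z))
c=p['pixels'][140:270,180:440]
cv2.imwrite('pics/c1.png',cv2.resize(c[:,:,::-1],None,fx=3,fy=3,interpolation=cv2.INTER_CUBIC))
C=cloud(p);print(np.median(C[225:240,405:415,2]),np.median(C[200:230,195:210,2]),np.median(C[160:170,220:250,2]))
E
```

```text
scraper {'n': 340, 'rect': array([ 446.2, -144.7]), 'size': array([146.5,  13.8]), 'rectang': np.float32(0.7), 'mean': array([ 445.4, -145. ], dtype=float32), 'pca': np.float64(0.6)}
tweezers {'n': 120, 'rect': array([ 468.4, -229.6]), 'size': array([127. ,  14.7]), 'rectang': np.float32(8.3), 'mean': array([ 468.3, -228.5], dtype=float32), 'pca': np.float64(8.5)}
blue {'n': 1736, 'rect': array([431.9, 291.4]), 'size': array([ 55.7, 185.8]), 'rectang': np.float32(173.1), 'mean': array([431.1, 292.2], dtype=float32), 'pca': np.float64(173.3)}
red {'n': 1505, 'rect': array([550. , 221.9]), 'size': array([166.7,  56.5]), 'rectang': np.float32(83.6), 'mean': array([550.1, 221.9], dtype=float32), 'pca': np.float64(83.3)}
2.95881793914441 7.0437922333045435 7.0573450390471635
```

View pics/c1.png

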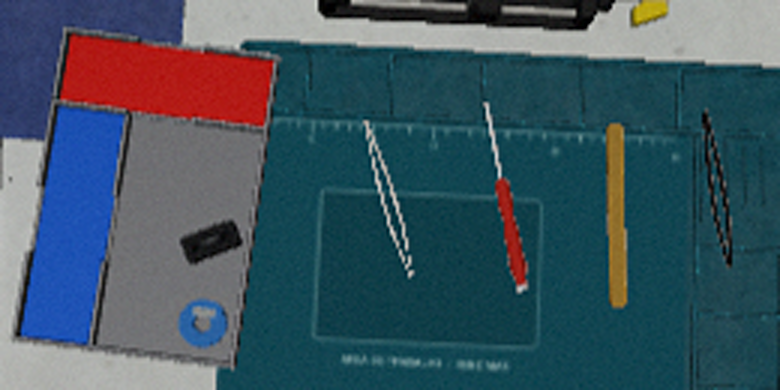

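Request:
{"api": "play_rows", "payload": {
  "dp": [
    [18,29,0],
    [18,29,0],
    [18,29,0],
    [18,29,0],
    [18,29,0],
    [18,29,0],
    [18,29,0],
    [18,29,0]
  ],
  "yaw": [-1,-1,-1,-1,-1,-1,-1,-1],
  "gripper": 0.5
}}

```text
t: 1.62
ee_pos: [296.1, -373.0, 222.9]
orientation: [3.137, 0.163, 0.0]
ft_force: [0.2, -0.2, 0.6]
width: 44.2
grasp_force: 0.0
```

Request:
{"api": "play_rows", "payload": {
  "dp": [
    [18,29,-10],
    [18,29,-15],
    [18,29,-20],
    [18,29,-20],
    [18,29,-20],
    [18,29,-15],
    [18,29,-15],
    [18,20,-10]
  ],
  "yaw": [-1,-1,-1,-1,-1,-0.4,0,0]
}}

```text
t: 2.28
ee_pos: [439.3, -148.8, 96.4]
orientation: [-3.141, -0.018, 0.003]
ft_force: [-1.1, -1.1, 0.5]
width: 44.0
grasp_force: 0.0
```

Request:
{"api": "play_rows", "payload": {
  "dp": [
    [0,0,0],
    [0,0,0]
  ],
  "yaw": [0,0]
}}

```text
t: 2.45
ee_pos: [439.9, -150.3, 97.2]
orientation: [-3.141, -0.022, 0.001]
ft_force: [-0.1, -0.4, 0.0]
width: 44.3
grasp_force: 0.0
```

Request:
{"api": "play_rows", "payload": {
  "dp": [
    [3,3,-15],
    [3,2,-20],
    [0,0,-20],
    [0,0,-15],
    [0,0,-10],
    [0,0,-7],
    [0,0,-4],
    [0,0,0]
  ],
  "yaw": [0,0,0,0,0,0,0,0]
}}

```text
t: 3.12
ee_pos: [445.3, -146.7, 6.5]
orientation: [-3.141, -0.016, 0.001]
ft_force: [-0.2, -0.6, -0.3]
width: 44.1
grasp_force: 0.0
```

Request:
{"api": "play_rows", "payload": {
  "dp": [
    [0,0,0],
    [0,0,0],
    [0,0,0],
    [0,0,0],
    [0,0,0],
    [0,0,0],
    [0,0,0]
  ],
  "yaw": [0,0,0,0,0,0,0],
  "gripper": 1
}}

```text
t: 3.7
ee_pos: [445.8, -146.4, 7.0]
orientation: [3.141, 0.017, 0.001]
ft_force: [-0.9, 0.1, 5.4]
width: 13.5
grasp_force: 30.0
```

Request:
{"api": "play_rows", "payload": {
  "dp": [
    [0,0,5],
    [0,0,10],
    [0,0,15],
    [0,0,15],
    [0,0,15],
    [0,0,10],
    [0,0,0],
    [0,0,0]
  ],
  "yaw": [0,0,0,0,0,0,0,0]
}}

```text
t: 4.37
ee_pos: [445.9, -146.5, 77.3]
orientation: [3.141, 0.017, 0.002]
ft_force: [0.7, 0.2, -0.6]
width: 13.4
grasp_force: 30.0
```

```bash
python3 - <<'E'
from h import *
p=viewer.get_image('scene');c=p['pixels'][80:260,280:520];cv2.imwrite('pics/lift.png',cv2.resize(c[:,:,::-1],None,fx=3,fy=3))
E
```

```text
(no output)
```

View pics/lift.png

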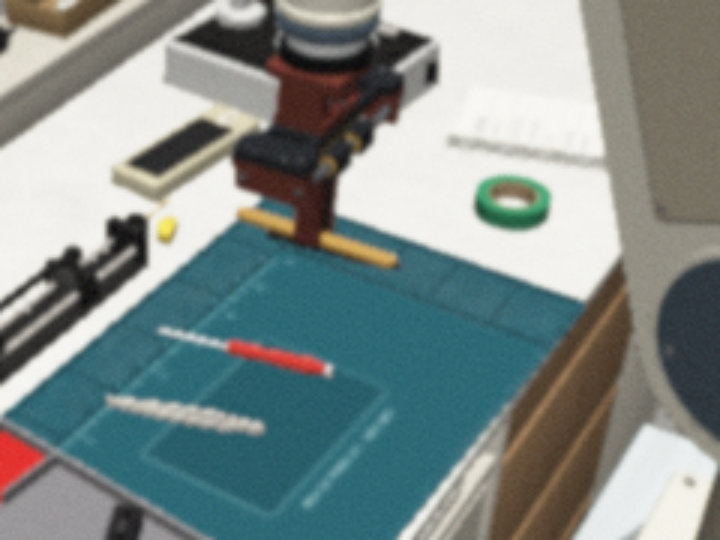

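The scraper is held level and at its centre. Carrying it to the blue compartment.

Request:
{"api": "play_rows", "payload": {
  "dp": [
    [-1,15,0],
    [-1,25,0],
    [-1,30,0],
    [-1,30,0],
    [-1,30,0],
    [-1,30,0],
    [-1,30,0],
    [-1,30,0]
  ],
  "yaw": [-0.5,-0.5,-0.5,-0.5,-0.5,-0.5,-0.5,-0.5]
}}

```text
t: 5.08
ee_pos: [436.5, 75.0, 75.8]
orientation: [3.14, -0.093, -0.003]
ft_force: [0.4, -0.3, 0.6]
width: 13.4
grasp_force: 30.0
```

Request:
{"api": "play_rows", "payload": {
  "dp": [
    [-1,30,0],
    [-1,30,0],
    [-1,30,0],
    [-1,30,0],
    [-1,30,0],
    [-1,30,0],
    [0,20,0],
    [0,15,0]
  ],
  "yaw": [-0.5,-0.5,-0.5,-0.5,-0.5,-0.5,-0.3,0]
}}

```text
t: 5.75
ee_pos: [430.8, 290.4, 75.7]
orientation: [3.136, -0.181, -0.002]
ft_force: [-0.3, 0.2, -0.7]
width: 13.8
grasp_force: 30.0
```

Request:
{"api": "play_rows", "payload": {
  "dp": [
    [0,3,0],
    [0,0,0],
    [0,0,0]
  ],
  "yaw": [0,0,0]
}}

```text
t: 6.0
ee_pos: [431.0, 290.6, 76.1]
orientation: [3.135, -0.183, -0.002]
ft_force: [0.3, -0.9, -0.5]
width: 13.5
grasp_force: 30.0
```

Request:
{"api": "play_rows", "payload": {
  "dp": [
    [0,0,-10],
    [0,0,-14],
    [0,0,-14],
    [0,0,-12],
    [0,0,-8],
    [0,0,-4],
    [0,0,-2],
    [0,0,0]
  ],
  "yaw": [0,0,0,0,0,0,0,0]
}}

```text
t: 6.67
ee_pos: [431.5, 291.4, 12.3]
orientation: [3.136, -0.183, -0.001]
ft_force: [-0.3, 0.1, -1.0]
width: 13.7
grasp_force: 30.0
```

Request:
{"api": "play_rows", "payload": {
  "dp": [
    [0,0,-0.5],
    [0,0,0],
    [0,0,0]
  ],
  "yaw": [0,0,0]
}}

```text
t: 6.92
ee_pos: [431.8, 291.9, 12.7]
orientation: [-3.136, 0.183, -0.001]
ft_force: [-1.3, -0.3, -0.1]
width: 13.3
grasp_force: 30.0
```

Request:
{"api": "play_rows", "payload": {
  "dp": [
    [0,0,-1],
    [0,0,0],
    [0,0,0]
  ],
  "yaw": [0,0,0]
}}

```text
t: 7.17
ee_pos: [431.6, 291.7, 11.3]
orientation: [-3.136, 0.183, -0.0]
ft_force: [-0.4, 0.0, -0.9]
width: 13.3
grasp_force: 30.0
```

Request:
{"api": "play_rows", "payload": {
  "dp": [
    [0,0,0],
    [0,0,0],
    [0,0,0],
    [0,0,0]
  ],
  "yaw": [0,0,0,0],
  "gripper": 0.74
}}

```text
t: 7.5
ee_pos: [431.5, 291.7, 11.2]
orientation: [3.136, -0.183, -0.0]
ft_force: [-0.5, 0.4, -1.0]
width: 23.0
grasp_force: 0.0
```

Request:
{"api": "play_rows", "payload": {
  "dp": [
    [0,0,5],
    [0,0,15],
    [0,0,25],
    [0,0,25],
    [0,-15,20],
    [0,-25,0],
    [0,-30,0],
    [0,-30,0]
  ],
  "yaw": [0,0,0,0,0,0,0,0]
}}

```text
t: 8.17
ee_pos: [431.7, 191.1, 102.1]
orientation: [-3.136, 0.181, -0.003]
ft_force: [-0.2, -0.6, -0.1]
width: 22.8
grasp_force: 0.0
```

Request:
{"api": "play_rows", "payload": {
  "dp": [
    [2,-30,0],
    [2,-30,0],
    [2,-30,0],
    [2,-30,0],
    [2,-30,0],
    [2,-30,0],
    [2,-30,0],
    [2,-30,0]
  ],
  "yaw": [1,1,1,1,1,1,1,1],
  "gripper": 0.55
}}

```text
t: 8.83
ee_pos: [447.4, -49.8, 101.6]
orientation: [3.141, 0.038, 0.001]
ft_force: [1.2, 0.6, 0.4]
width: 39.6
grasp_force: 0.0
```

```bash
python3 - <<'E'
from h import *
p=viewer.get_image('top');save(p,'t2.png');h=cv2.cvtColor(p['pixels'],cv2.COLOR_RGB2HSV).astype(int)
v,u=np.mgrid[:400,:640];m=(h[...,0]>10)&(h[...,0]<30)&(h[...,1]>90)&(h[...,2]>80)&(u>185)&(u<262)&(v>150)&(v<268)
print(fit(p,m,15)); print('tw',fit(p,masks(p)['tweezers'][0],9));C=cloud(p);print(np.percentile(C[m][:,2],[5,50,95]))
c=p['pixels'][130:280,170:440];cv2.imwrite('pics/c2.png',cv2.resize(c[:,:,::-1],None,fx=2.9,fy=2.9))
E
```

```text
{'n': 324, 'rect': array([430.2, 292.9]), 'size': array([ 12.4, 145.2]), 'rectang': np.float32(173.4), 'mean': array([429.7, 293. ], dtype=float32), 'pca': np.float64(173.3)}
tw {'n': 61, 'rect': array([ 504.6, -252.2]), 'size': array([113.1,   3.6]), 'rectang': np.float32(16.1), 'mean': array([ 503.3, -252.4], dtype=float32), 'pca': np.float64(16.1)}
[11.84665779 14.88032285 17.72294867]
```

View pics/c2.png

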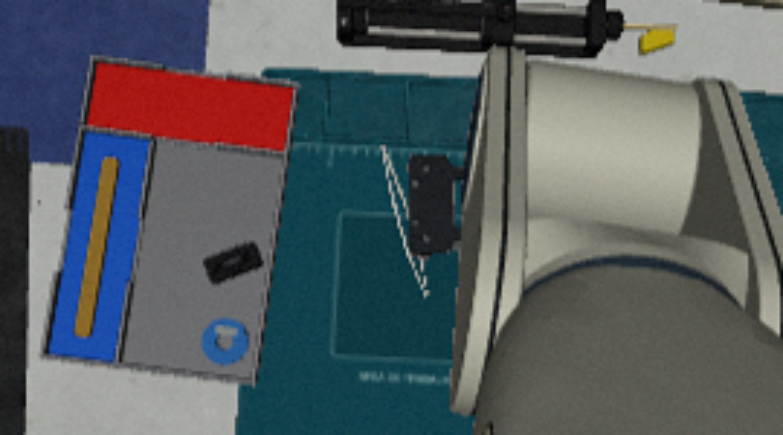

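The picture shows the scraper lying straight in the middle of the blue compartment, centred at crop (97,247), with its top at 14.9 mm as it should be. Next, the tweezers.

Request:
{"api": "play_rows", "payload": {
  "dp": [
    [3,-30,0],
    [3,-30,0],
    [3,-30,0],
    [3,-30,0],
    [3,-25,0],
    [3,-20,0],
    [3,-12,0],
    [0,-3,0]
  ],
  "yaw": [1,1,1,1,1,1,1,0],
  "gripper": 0.55
}}

```text
t: 9.55
ee_pos: [469.2, -230.4, 101.6]
orientation: [3.132, 0.226, 0.002]
ft_force: [-0.1, -0.1, 1.0]
width: 39.7
grasp_force: 0.0
```

Request:
{"api": "play_rows", "payload": {
  "dp": [
    [0,0,-15],
    [0,0,-20],
    [0,0,-10],
    [0,0,0],
    [0,0,0]
  ],
  "yaw": [0,0,0,0,0]
}}

```text
t: 9.97
ee_pos: [468.0, -227.6, 56.0]
orientation: [-3.132, -0.228, 0.002]
ft_force: [0.2, -0.3, 0.3]
width: 39.5
grasp_force: 0.0
```

Request:
{"api": "play_rows", "payload": {
  "dp": [
    [0,0,-12],
    [0,0,-14],
    [0,0,-12],
    [0,0,-7],
    [0,0,-3],
    [0,0,-2],
    [0,0,0]
  ],
  "yaw": [0,0,0,0,0,0,0]
}}

```text
t: 10.55
ee_pos: [468.4, -228.3, 5.9]
orientation: [-3.133, -0.228, 0.0]
ft_force: [-0.0, 0.7, -0.1]
width: 40.0
grasp_force: 0.0
```

Request:
{"api": "play_rows", "payload": {
  "dp": [
    [0,0,0],
    [0,0,0],
    [0,0,0],
    [0,0,0],
    [0,0,0],
    [0,0,0],
    [0,0,0]
  ],
  "yaw": [0,0,0,0,0,0,0],
  "gripper": 1
}}

```text
t: 11.13
ee_pos: [468.7, -228.5, 6.5]
orientation: [3.133, 0.228, 0.001]
ft_force: [-0.3, -0.1, 3.8]
width: 10.8
grasp_force: 30.0
```

Request:
{"api": "play_rows", "payload": {
  "dp": [
    [0,0,5],
    [0,0,10],
    [0,0,15],
    [0,0,15],
    [0,0,15],
    [0,0,10],
    [0,0,0],
    [0,0,0]
  ],
  "yaw": [0,0,0,0,0,0,0,0]
}}

```text
t: 11.8
ee_pos: [468.8, -228.5, 76.9]
orientation: [3.133, 0.228, 0.002]
ft_force: [-0.2, -0.8, -0.5]
width: 10.7
grasp_force: 30.0
```

```bash
python3 - <<'E'
from h import *
p=viewer.get_image('scene');c=p['pixels'][80:260,280:520];cv2.imwrite('pics/lift2.png',cv2.resize(c[:,:,::-1],None,fx=3,fy=3))
E
```

```text
(no output)
```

View pics/lift2.png

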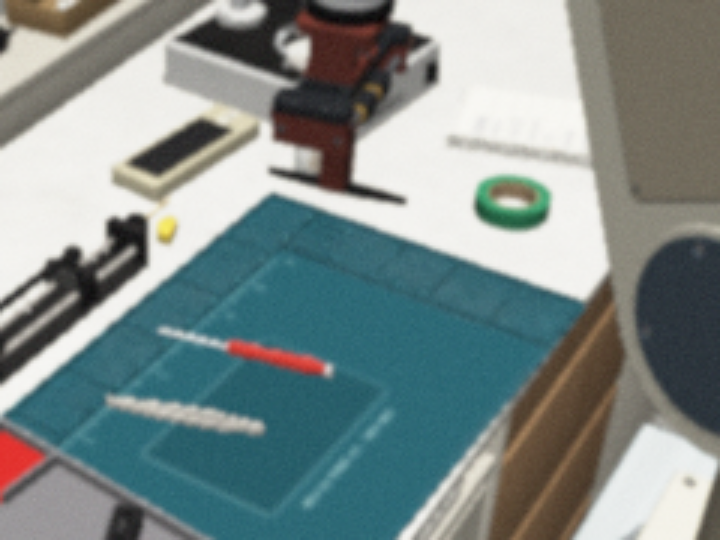

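Tweezers held at the centre and level (crop (337,185)). Carrying them to the red compartment and turning on the way.

Request:
{"api": "play_rows", "payload": {
  "dp": [
    [0,10,10],
    [0,20,10],
    [0,28,10],
    [0,28,0],
    [0,28,0],
    [0,28,0],
    [0,28,0],
    [0,28,0]
  ],
  "yaw": [2,4,4,4,4,4,4,4]
}}

```text
t: 12.52
ee_pos: [467.5, -28.5, 106.0]
orientation: [-2.964, -1.039, 0.002]
ft_force: [0.7, -0.3, -0.7]
width: 10.6
grasp_force: 30.0
```

Request:
{"api": "play_rows", "payload": {
  "dp": [
    [0,28,0],
    [0,28,0],
    [0,28,0],
    [0,28,0],
    [0,28,0],
    [5,28,0],
    [10,28,0],
    [10,28,0]
  ],
  "yaw": [5,5,5,5,5,5,5,5]
}}

```text
t: 13.18
ee_pos: [492.3, 195.4, 105.9]
orientation: [-2.429, -1.992, 0.003]
ft_force: [1.2, -0.5, 0.0]
width: 10.7
grasp_force: 30.0
```

Request:
{"api": "play_rows", "payload": {
  "dp": [
    [15,15,0],
    [15,10,0],
    [15,3,0],
    [8,0,0],
    [3,0,0],
    [0,0,0],
    [0,0,0]
  ],
  "yaw": [3,2,0,0,0,0,0]
}}

```text
t: 13.77
ee_pos: [548.4, 221.0, 105.8]
orientation: [-2.347, -2.088, 0.002]
ft_force: [0.3, 0.6, -1.0]
width: 10.8
grasp_force: 30.0
```

Request:
{"api": "play_rows", "payload": {
  "dp": [
    [1,1,-15],
    [0,0,-20],
    [0,0,-20],
    [0,0,-18],
    [0,0,-10],
    [0,0,-6],
    [0,0,-4],
    [0,0,0]
  ],
  "yaw": [0,0,0,0,0,0,0,0]
}}

```text
t: 14.43
ee_pos: [550.2, 222.5, 13.0]
orientation: [-2.347, -2.088, 0.001]
ft_force: [0.5, -0.5, -0.3]
width: 10.4
grasp_force: 30.0
```

Request:
{"api": "play_rows", "payload": {
  "dp": [
    [0,0,-1],
    [0,0,0],
    [0,0,0]
  ],
  "yaw": [0,0,0]
}}

```text
t: 14.68
ee_pos: [551.0, 222.9, 12.9]
orientation: [2.347, 2.088, 0.002]
ft_force: [0.4, 0.7, -0.3]
width: 10.8
grasp_force: 30.0
```

Request:
{"api": "play_rows", "payload": {
  "dp": [
    [0,0,-1],
    [0,0,0],
    [0,0,0]
  ],
  "yaw": [0,0,0]
}}

```text
t: 14.93
ee_pos: [550.6, 222.7, 11.4]
orientation: [2.347, 2.088, 0.0]
ft_force: [0.7, -0.1, 0.4]
width: 10.7
grasp_force: 30.0
```

Request:
{"api": "play_rows", "payload": {
  "dp": [
    [0,0,0],
    [0,0,0],
    [0,0,0],
    [0,0,0]
  ],
  "yaw": [0,0,0,0],
  "gripper": 0.74
}}

```text
t: 15.27
ee_pos: [550.5, 222.7, 11.2]
orientation: [-2.347, -2.088, -0.0]
ft_force: [0.8, -0.1, -0.5]
width: 23.1
grasp_force: 0.0
```

Request:
{"api": "play_rows", "payload": {
  "dp": [
    [0,0,5],
    [0,0,15],
    [0,0,25],
    [0,0,25],
    [0,-15,20],
    [0,-25,0],
    [-5,-30,0],
    [-5,-30,0]
  ],
  "yaw": [0,0,0,0,0,0,0,0]
}}

```text
t: 15.93
ee_pos: [540.8, 122.1, 102.2]
orientation: [2.345, 2.089, 0.003]
ft_force: [-0.0, -0.6, -0.5]
width: 23.0
grasp_force: 0.0
```

Request:
{"api": "play_rows", "payload": {
  "dp": [
    [-10,-30,0],
    [-10,-30,0],
    [-10,-30,0],
    [-10,-30,0],
    [-10,-30,0],
    [-10,-30,0],
    [-10,-20,0],
    [0,-5,0]
  ],
  "yaw": [0,0,0,0,0,0,0,0]
}}

```text
t: 16.6
ee_pos: [468.6, -84.6, 101.4]
orientation: [-2.349, -2.085, 0.002]
ft_force: [-0.2, 0.7, -0.6]
width: 23.0
grasp_force: 0.0
```

```bash
python3 - <<'E'
from h import *
p=viewer.get_image('top');h=cv2.cvtColor(p['pixels'],cv2.COLOR_RGB2HSV).astype(int)
v,u=np.mgrid[:400,:640];m=(h[...,2]<70)&(u>205)&(u<268)&(v>154)&(v<177)
print(fit(p,m,13));C=cloud(p);print(np.percentile(C[m][:,2],[5,50,95]))
for k in('red','blue'):print(fit(p,masks(p)[k][0],7))
c=p['pixels'][130:280,170:340];cv2.imwrite('pics/c3.png',cv2.resize(c[:,:,::-1],None,fx=4,fy=4))
E
```

```text
{'n': 14, 'rect': array([554.5, 251.8]), 'size': array([ 5. , 21.7]), 'rectang': np.float32(91.0), 'mean': array([555.9, 254.6], dtype=float32), 'pca': np.float64(99.1)}
[ 4.5985361  10.77515785 15.89244771]
{'n': 1291, 'rect': array([550.1, 221.9]), 'size': array([167.,  56.]), 'rectang': np.float32(82.9), 'mean': array([550.1, 221.8], dtype=float32), 'pca': np.float64(83.5)}
{'n': 1311, 'rect': array([431.8, 291.2]), 'size': array([ 55.5, 185.8]), 'rectang': np.float32(173.3), 'mean': array([431.3, 291.4], dtype=float32), 'pca': np.float64(173.3)}
```

View pics/c3.png

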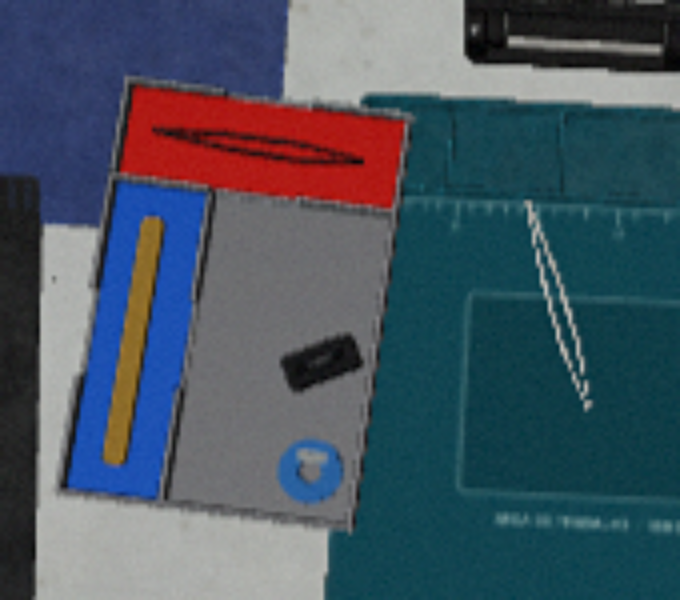

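Both tools lie straight inside their compartments. The tweezers run from crop (152,131) to (365,160), parallel to the tray edge. Handing in.

```bash
python3 -c "
from workcell import ticket
print(ticket.close_job())"
```

```text
the job is handed in; nothing more can be done
None
```

The scraper is lying flat and straight in the blue compartment and the black tweezers in the red one, placed in that order; I handed the job in at about 17 s of the 58 s allowed, with the gripper clear of everything.

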